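# Show a photometer cell to the inspection camera

### The job

Pull the photometer's sprung sample drawer out by its knob until it snaps out at its stop and stays there, then lift out the glass cell that has the stopper, fingers only on its frosted sides, and hold it up to the inspection camera: upright, one clear face square to the lens, its light window on the lens axis at the focus point, ten centimetres in front of the lens. Finish while still holding the cell there; leave the drawer out with the open cell in its well, and leave the other things on the bench where they lie.

Things in the scene. Friction and masses are not known exactly. Their poses are not given: they have to be found in the camera images.
- photometer: white bench photometer, 220 deep (x) x 270 wide (y) x 97 mm high, fixed for the episode; its front faces its own -x, with a display and keys on the right half and the grey sample drawer on the left half. Origin: centre of its underside on the bench, z up. The drawer's middle line lies at y = +52 mm.
- drawer (a joint): the sample drawer's travel in m: 0 shut, 0.075 at its stop; it comes out along the photometer's -x and carries both cells. An over-centre spring pulls it in with about 5 N, falling to nothing at about 0.055, then snaps it out to the stop and holds it there with 3 N. Shut, the cells are hidden under the housing; at the stop they stand in the open.
- drawer_knob (a point): centre of the drawer's black round knob: 25 mm diameter, 16 mm thick along x, 56 mm above the bench, its back 16 mm in front of the drawer front (on an 11 mm stem); moves with the drawer; axes as the photometer's.
- cell_block (a point): centre of the top of the black cell block in the drawer, 44 mm above the bench; moves with the drawer, axes as the photometer's. Two square wells at y = +25 and -25 mm, 14.5 mm wide, 15 mm deep (floor 29 mm above the bench). With the drawer out, 35 mm in front of the housing's front face; the inner face of the drawer front (118 mm wide, top at z = 86 mm) is 34 mm ahead.
- stoppered_cell: square glass cell 12.5 x 12.5 x 45 mm with a flat white stopper 12.5 mm square (52 mm high in all, the top 3 mm a 9 mm button), 15 g. Origin: centre of its underside, z up its length. Its faces to +x and -x are clear, those to +y and -y frosted white for handling. It stands upright in either well of the drawer's cell block, clear faces to the photometer's front and back.
- stoppered_cell_glass: the clear glass of the stoppered cell between its two frosted sides, with the two clear faces (+x and -x); fixed in the cell. Its origin is the centre of the light window: on the cell's middle axis, 15 mm above its underside; axes as the cell's.
- open_cell: the other cell, the same glass but with no stopper, open on top, 45 mm high, 15 g, in the other well. Origin: centre of its underside, z up. It stays in its well.
- camera_stand: inspection camera stand: grey base plate 150 x 100 x 14 mm with an upright steel post of 16 mm diameter, 312 mm high; fixed for the episode. The camera looks along the stand's own -x. Origin: on the bench under the camera barrel; the base reaches from x = -60 to +90 mm, the post stands at x = +48 mm.
- lens (a point): centre of the front of the camera's level barrel (80 mm long, 42 mm across, light metal with a black lens ring in front), 165 to 235 mm above the bench: the head is clamped at another height each time. Its -x axis points out of the lens along the optical axis.
- focus (a point): the focus point: on the optical axis, 100 mm in front of the lens (towards the stand's -x) and level with it; axes as the camera stand's.
- timer: white digital timer 68 x 62 x 18 mm lying on the bench; bystander
- petri1: flat round dish 84 mm across, 16 mm high, the lower of two stacked; bystander
- petri2: the upper of the two stacked dishes; bystander
- tape_roll: roll of tape 85 mm across, 19 mm high, lying flat; bystander
- forceps: thin metal forceps 138 mm long lying on the bench; bystander
- blue_bung: rubber bung 28 mm across, 22 mm high, left of the photometer; bystander

How it is judged:
On the way, in this order (a step that is already met when the one before it is completed fails the run):
1. the drawer is pulled out to its stop, both cells still standing in their wells (value of joint drawer above 0.071 m and height (world z) of stoppered_cell below 0.036 m), for 0.2 s.
2. the stoppered cell is lifted clear of its well in the fingers (height (world z) of stoppered_cell above 0.06 m and contact force between the fingers and stoppered_cell above 0.5 N), for 0.2 s.
At the end, for the whole second after the job is handed in: Stoppered cell held still in the fingers, touching nothing else: window centre within 12 mm of the focus point, upright within 8 degrees, a clear face square to the lens within 8 degrees; drawer still at its stop (over 71 of 75 mm), open cell standing in its well (distance between stoppered_cell_glass and focus below 0.012 m and angle between stoppered_cell's own z axis and vertical below 0.14 rad and angle between the x axis of stoppered_cell and the x axis of focus, either way round below 0.14 rad and contact force between the fingers and stoppered_cell above 0.5 N and contact force between stoppered_cell and camera_stand below 0.1 N and linear speed of stoppered_cell below 0.02 m/s and value of joint drawer above 0.071 m and height (world z) of open_cell below 0.036 m and angle between open_cell's own z axis and vertical below 0.2 rad); the arm keeps its last pose, push and grip.
It fails at once if the fingers press on the clear glass of the stoppered cell instead of its frosted sides (contact force between the fingers and stoppered_cell_glass above 3 N).
It fails at once if the open cell is taken out of its well (height (world z) of open_cell above 0.04 m).
It fails at once if a bystander is pushed more than 30 mm (distance of any of timer, petri1, petri2, tape_roll, forceps, blue_bung from where it was at the start of the episode above 0.03 m).
It also fails if it takes over 61 s, if anything falls off the work surface, if the arm or the gripper's body presses on something with over 40 N, if the wrist force passes 120 N, or if a joint passes its speed limit or range.

### The arm

A 6-joint arm with a two-finger parallel gripper is mounted at the origin on a cart in front of the work surface, level with it; the furniture and walls round the work are solid. World frame = base frame: x ahead of the robot, y to its left, z up, the work surface at z = 0. Lengths are in m, angles in rad, forces in N, time in s.
With the tool pointing down it reaches from about 0.35 to 0.975 m from the base axis. Payload 4.9 kg.
Tool frame: the origin (TCP) lies at the very end of the fingers, on their centre line; the grasp point (between the pads) lies 19 mm behind it; z points along the fingers, y is the line along which they close (so a half turn about z gives the same grasp; the last joint's range is limited). The gripper opens to 85 mm and grips with 20 to 120 N. Pads are 22 mm wide; open, the fingers measure 114 mm over their backs; the gripper's body (76 mm by 85 mm) begins 54 mm behind the grasp point. The pads swing forward as they close: fully open they stand 13 mm farther back than shut.
Start: joints at [-1.439, 0.053, 1.613, -0, 1.476, -0.119], TCP at [0.155, -0.605, 0.197] pointing down, gripper open.
Joint ranges: [-3.01, 3.01], [-1.01, 2.22], [0.06, 2.58], [-1.02, 4.17], [0.09, 2.62], [-3.14, 3.14]. Speed limits (rad/s): [2.57, 2.57, 3.14, 3.14, 3.14, 3.14].

### API

Orientations are given as a rotation vector (axis times angle).
In Python, from station import ctrl gives the robot as it stands. The module is installed in compiled form; this text tells all that it offers.
- The arm moves only by the tool jog_arm, never from a script. Its argument "steps" is a list of rows, each an object with "delta_rot": the turn, a rotation vector about the tool's x, y, z in degrees, a list of three; "linear": the shift along the tool's x, y, z in m, a list of three; "grip": the finger opening in m, from 0 to 0.0854. In form: [{"delta_rot": [rx, ry, rz], "linear": [x, y, z], "grip": grip}, ...]. A call has 1 to 10 rows; each row shifts and turns the commanded pose from where the row before left it, along the tool's axes as they then stand; what a row does not reach is not made up. A row lasts 1/10 s, in which the tool goes at most 50 mm and 8.59 degrees, less where a joint would pass 70% of its speed; a pose out of reach is approached as far as the arm can. A call with a gripper value outside its range is refused whole. The fingers move at their own pace and stop on an object; "newtons" is the grip in N (left out, the last holds). Time passes only in rows, so rows that do not move let the fingers close. It gives the time, the measured TCP pose, the force, the opening and the grip force at its end, in the units of the state.
- ctrl.get_obs(): the state, without advancing time (a new reading comes with each control period).
- ctrl.get_image(name): name is "scene" or "top" or "wrist"; returns (picture, depth): 420x560x3 uint8, red, green, blue; 420x560 float32, m along the optical axis (not along the pixel's ray), 0 where there is no reading.
- ctrl.camera_info(name): a dict with "camera_matrix" (3x3 intrinsics, pixels), "distortion" ([k1, k2, p1, p2, k3] as OpenCV has them; the pictures are not rectified), "R" (3x3) and "t" (3): a world point X has camera coordinates R X + t; the wrist camera has in their place "T_tool_cam" (4x4, takes a point from camera to tool coordinates, whose origin is the TCP and whose axes are the flange's). Camera axes: x right, y down, z forward; pixel columns grow to the right and rows downward; lengths in m; the calibration is good to about 2 mm. A picture is of the moment at which its call begins: read the wrist's pose just before it. camera_info takes no time and is no camera call.
- ctrl.finish_job(): hands the job in; it is judged then, once.
The state is a dict: "t": time; "q": joint angles; "dq": joint speeds; "effort": joint torques, N m; "tool_pos": TCP position; "tool_rot": TCP orientation; "contact_force": force on the tool from outside, world axes, zero at the start; "wrist_torque": the same for the moment, N m; "opening": finger opening in m; "grip_force": force on a finger pad.
Only numpy, scipy, OpenCV 4.12 (cv2) and the standard library are available. Lean on these libraries where they do the work, as an engineer would, in place of code of your own. Each camera call takes 0.05 s, during which the arm holds its last target. There are 200 camera calls.

## Working session

There is one attempt and no reset: what is moved stays moved. The work goes in short steps, Python scripts to look and compute and a tool call to move; the robot and the scene stay as the last step left them, time stands still between calls to the robot, and variables do not carry over. Pictures are saved under pics/ and viewed, at most 10 in all, crops included, and the job is handed in when it is done.

Besides the shell and the picture viewer there is one more tool, called after "Request:" as a command line: name --argument value ..., lists and objects as JSON in quotes. jog_arm: Moves the arm, as the interface text tells. Its arguments: {"type":"object","properties":{"steps":{"type":"array"},"newtons":{"type":"number"}},"required":["steps"]}

```bash
mkdir -p pics
cat > h.py <<'E'
import numpy as np, cv2
from station import ctrl
from scipy.spatial.transform import Rotation as Ro
def cam(name,obs=None):
    c=ctrl.camera_info(name);K=np.array(c["camera_matrix"]);D=np.array(c["distortion"])
    if name=="wrist":
        o=obs or ctrl.get_obs();T=np.eye(4);T[:3,:3]=Ro.from_rotvec(o["tool_rot"]).as_matrix();T[:3,3]=o["tool_pos"]
        M=np.linalg.inv(T@np.array(c["T_tool_cam"]));return K,D,M[:3,:3],M[:3,3]
    return K,D,np.array(c["R"]),np.array(c["t"])
def ray(cm,px):
    K,D,R,t=cm;p=cv2.undistortPoints(np.array(px,float).reshape(-1,1,2),K,D).reshape(-1,2)
    d=np.c_[p,np.ones(len(p))]@R;return -R.T@t,d
def plane(cm,px,z):
    o,d=ray(cm,px);return o+d*((z-o[2])/d[:,2])[:,None]
def dep(cm,px,dm):
    o,d=ray(cm,px);px=np.array(px,int).reshape(-1,2);return o+d*dm[px[:,1],px[:,0]][:,None]
def cloud(cm,dm):
    v,u=np.mgrid[0:420,0:560];return dep(cm,np.c_[u.ravel(),v.ravel()],dm).reshape(420,560,3)
def snap(name,tag):
    o=ctrl.get_obs();im,d=ctrl.get_image(name);cv2.imwrite(f"pics/{tag}.png",im[:,:,::-1]);np.save(f"pics/{tag}.npy",d);return im,d,cam(name,o)
E
python3 - <<'E'
from h import *
for n in("scene","top"):
    im,d,c=snap(n,n+"0");print(n,-c[2].T@c[3],c[2][2])
a=cv2.imread("pics/scene0.png");b=cv2.imread("pics/top0.png")
E
```

```text
scene [-0.07518379  1.07588948  0.84979884] [ 0.42555155 -0.74962606 -0.50691878]
top [0.2944953  0.02815978 1.78547658] [ 0.12825164  0.00471713 -0.99173044]
```

View pics/scene0.png

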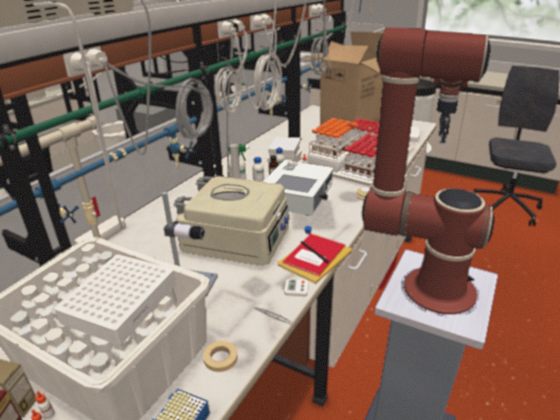

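View pics/top0.png

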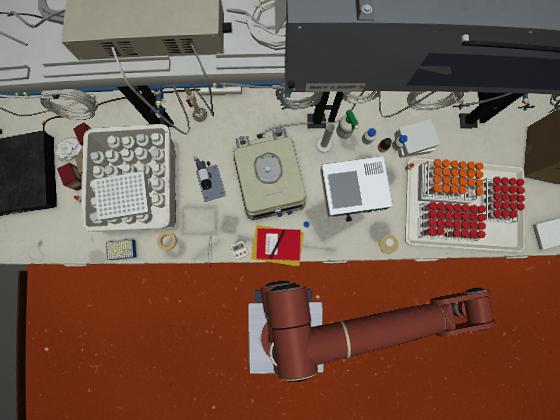

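The scene view shows the photometer (about 300,185) and camera stand (post 170,230, barrel 185,231). In the top view the photometer is at (357,186) with its knob near (349,217), and the stand is at (208,178).

Run:
```python
from h import *
im=cv2.imread("pics/top0.png");d=np.load("pics/top0.npy");c=cam("top")
P=cloud(c,d)
reg=np.zeros((420,560),bool);reg[150:222,315:398]=1
m=reg&(abs(P[...,2]-0.097)<0.012)
n,l,s,_=cv2.connectedComponentsWithStats(m.astype(np.uint8));k=1+np.argmax(s[1:,4]);m=l==k
ys,xs=np.nonzero(m);Q=plane(c,np.c_[xs,ys],0.097)
r=cv2.minAreaRect((Q[:,:2]*1000).astype(np.float32));print("phot",r,cv2.boxPoints(r).round(0).tolist(),np.median(P[m][:,2]))
# knob & black near front
g=im.max(2)<60
for a,b,cc,dd in[(205,230,320,395)]:
    ys,xs=np.nonzero(g[a:b,cc:dd]);print("knob px",xs.mean()+cc,ys.mean()+a,len(xs),plane(c,[[xs.mean()+cc,ys.mean()+a]],0.056+0.0125))
# stand
reg[:]=0;reg[150:205,185:232]=1
for lo,hi,name in((.008,.022,"base"),(.15,.28,"head"),(.285,.34,"post")):
    mm=reg&(P[...,2]>lo)&(P[...,2]<hi);Q=P[mm]
    if len(Q)>5:
        r=cv2.minAreaRect((Q[:,:2]*1000).astype(np.float32));print(name,len(Q),r,cv2.boxPoints(r).round(0).tolist(),np.percentile(Q[:,2],[5,50,95]))
big=cv2.resize(im[145:225,180:400],None,fx=3.6,fy=3.6,interpolation=cv2.INTER_CUBIC)
s=cv2.imread("pics/scene0.png");b2=cv2.resize(s[150:260,150:350],(792,436)[::1],interpolation=cv2.INTER_CUBIC)
cv2.imwrite("pics/mix.png",np.vstack([cv2.resize(big,(740,269)),cv2.resize(b2,(740,330))]))
```

```text
phot ((644.9284057617188, -313.67547607421875), (227.27301025390625, 276.01434326171875), 7.316977500915527) [[515.0, -191.0], [550.0, -465.0], [775.0, -436.0], [740.0, -162.0]] 0.09691339273321353
knob px 353.92045454545456 213.52272727272728 88 [[ 0.52766369 -0.30219163  0.0685    ]]
base 510 ((714.3783569335938, 335.371826171875), (251.53564453125, 207.87368774414062), 0.01569841057062149) [[589.0, 439.0], [589.0, 231.0], [840.0, 231.0], [840.0, 439.0]] [0.00838153 0.01336385 0.02014505]
head 293 ((679.5230102539062, 314.45635986328125), (117.0772705078125, 54.33208084106445), 13.095894813537598) [[616.0, 328.0], [629.0, 275.0], [743.0, 301.0], [730.0, 354.0]] [0.19312732 0.20733973 0.22895541]
post 22 ((716.422607421875, 332.98809814453125), (13.731160163879395, 12.87924575805664), 81.30719757080078) [[709.0, 327.0], [722.0, 325.0], [724.0, 339.0], [711.0, 341.0]] [0.29008093 0.3104458  0.31524652]
```

View pics/mix.png

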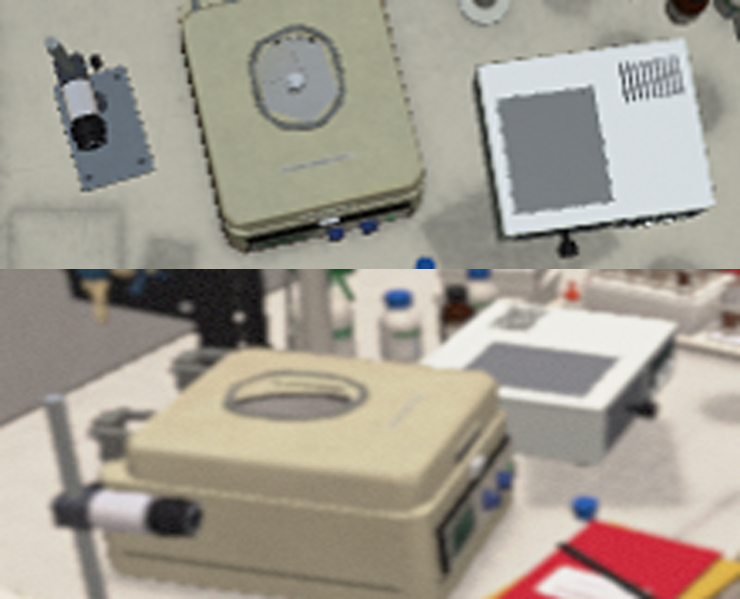

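Crop: the photometer's front has the black knob at top-view pixel (349,217). The stand's lens faces the robot, tilted towards −y. Next I compute these positions in the world frame.

```bash
cat >> h.py <<'E'
def pose(yaw):  # tool down, closing axis y_tool along +-(yaw+90deg)
    c,s=np.cos(yaw),np.sin(yaw);return np.array([[c,s,0],[s,-c,0],[0,0,-1.]])
def go(p,R):
    o=ctrl.get_obs();R0=Ro.from_rotvec(o["tool_rot"]).as_matrix()
    rv=Ro.from_matrix(R0.T@R).as_rotvec(degrees=True)
    print("rot deg",rv.round(2),"| lin in old frame",(R0.T@(np.array(p)-o["tool_pos"])).round(4),"| in new frame",(R.T@(np.array(p)-o["tool_pos"])).round(4))
E
python3 - <<'E'
from h import *
o=ctrl.get_obs();print(o["tool_pos"],Ro.from_rotvec(o["tool_rot"]).as_matrix().round(3),o["opening"],o["t"])
print(np.array(ctrl.camera_info("wrist")["T_tool_cam"]).round(3),ctrl.camera_info("wrist")["camera_matrix"])
c=cam("top");d=np.load("pics/top0.npy")
print(plane(c,[[348.8,217.2]],.06),dep(c,[[349,217]],d))
print("bung",plane(c,[[306,224]],.022))
y=np.deg2rad(7.3);X=np.array([np.cos(y),np.sin(y)]);Y=np.array([-X[1],X[0]]);C=np.array([.645,-.3137])
k=C-.134*X+.052*Y;print("knob",k,"bung in phot",(plane(c,[[306,224]],.022)[0,:2]-C)@np.c_[X,Y])
for s in(0,np.pi):go([*(k-.09*X),.28],pose(y+s))
E
```

```text
[ 0.15503366 -0.6048165   0.19618819] [[ 0.969  0.248 -0.   ]
 [ 0.248 -0.969  0.002]
 [ 0.    -0.002 -1.   ]] 0.08552293214713909 0.1
[[-0.    -0.962 -0.274  0.07 ]
 [ 1.    -0.    -0.    -0.   ]
 [-0.    -0.274  0.962 -0.176]
 [ 0.     0.     0.     1.   ]] [[293.78872911   0.         281.00493624]
 [  0.         293.78872911 207.76968167]
 [  0.           0.           1.        ]]
[[ 0.51320634 -0.28100427  0.06      ]] [[ 0.51260973 -0.27985594  0.07139479]]
bung [[ 0.49108316 -0.09855312  0.022     ]]
knob [ 0.50547879 -0.27914815] bung in phot [-0.1253317   0.23296038]
rot deg [-0.11 -0.01  7.07] | lin in old frame [ 0.331  -0.2397 -0.0833] | in new frame [ 0.299  -0.2785 -0.0838]
rot deg [ 1.0000e-02 -1.6000e-01 -1.7293e+02] | lin in old frame [ 0.331  -0.2397 -0.0833] | in new frame [-0.299   0.2785 -0.0838]
```

Request:
jog_arm --steps '[{"delta_rot":[0,0,7.1],"linear":[0,0,-0.03],"grip":0.06},{"delta_rot":[0,0,0],"linear":[0.033,-0.031,-0.006],"grip":0.06},{"delta_rot":[0,0,0],"linear":[0.033,-0.031,-0.006],"grip":0.06},{"delta_rot":[0,0,0],"linear":[0.033,-0.031,-0.006],"grip":0.06},{"delta_rot":[0,0,0],"linear":[0.033,-0.031,-0.006],"grip":0.06},{"delta_rot":[0,0,0],"linear":[0.033,-0.031,-0.006],"grip":0.06},{"delta_rot":[0,0,0],"linear":[0.033,-0.031,-0.006],"grip":0.06},{"delta_rot":[0,0,0],"linear":[0.033,-0.031,-0.006],"grip":0.06},{"delta_rot":[0,0,0],"linear":[0.033,-0.031,-0.006],"grip":0.06},{"delta_rot":[0,0,0],"linear":[0.033,-0.031,-0.006],"grip":0.06}]'

```text
t: 1.1
tool_pos: [0.4151, -0.2893, 0.2811]
tool_rot: [-3.135, -0.199, 0.0]
contact_force: [0.7, -0.7, -0.1]
opening: 0.0598
grip_force: 0.0
```

Run:
```python
from h import *
o=ctrl.get_obs();print(o["tool_pos"],o["dq"])
im,d,c=snap("wrist","w1")
P=cloud(c,d)
m=abs(P[...,2]-.097)<.008
n,l,s,_=cv2.connectedComponentsWithStats(m.astype(np.uint8));m=l==1+np.argmax(s[1:,4]);print(s[1:,4].max())
ys,xs=np.nonzero(m)
# front edge: lowest row per column
cols=np.unique(xs);e=np.array([[u,ys[xs==u].max()] for u in cols]);Q=plane(c,e,.097)
print(Q[::25].round(4))
```

```text
[ 0.41508873 -0.28933133  0.28111927] [ 9.00031193e-01  3.52331705e-02 -1.23293685e-01  7.27499064e-04
  8.75873121e-02  8.92340305e-01]
20397
[[ 0.5949 -0.1851  0.097 ]
 [ 0.522  -0.2181  0.097 ]
 [ 0.5256 -0.2464  0.097 ]
 [ 0.5291 -0.2747  0.097 ]
 [ 0.5327 -0.3029  0.097 ]
 [ 0.5364 -0.3312  0.097 ]
 [ 0.539  -0.3597  0.097 ]
 [ 0.5427 -0.3881  0.097 ]
 [ 0.5465 -0.4166  0.097 ]
 [ 0.5503 -0.4451  0.097 ]
 [ 0.6334 -0.4512  0.097 ]]
```

View pics/w1.png

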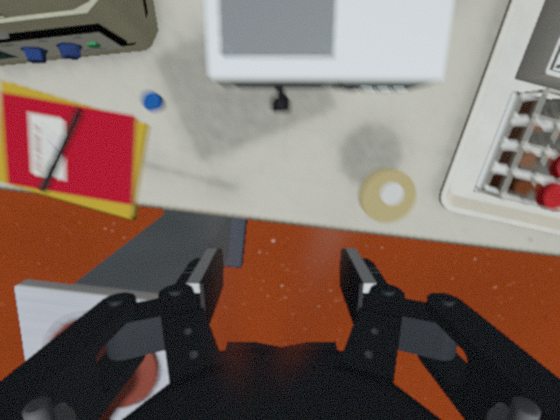

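The wrist view shows the photometer's front edge at row ~85, the black knob at (281,101) with its stem above, and the blue bung at (152,101). I'll measure again now that the arm is still.

Run:
```python
from h import *
im,d,c=snap("wrist","w2");o=ctrl.get_obs();print(o["tool_pos"],abs(o["dq"]).max() if hasattr(o["dq"],'max') else max(map(abs,o["dq"])))
P=cloud(c,d)
m=abs(P[...,2]-.097)<.008
n,l,s,_=cv2.connectedComponentsWithStats(m.astype(np.uint8));m=l==1+np.argmax(s[1:,4])
ys,xs=np.nonzero(m);cols=np.arange(xs.min()+12,xs.max()-12);e=np.array([[u,ys[xs==u].max()+.5] for u in cols]);Q=plane(c,e,.097)
f=np.polyfit(Q[:,1],Q[:,0],1);yaw=-np.arctan(f[0]);print("yaw",np.rad2deg(yaw),f)
mid=(ys>ys.max()-30)
Q=plane(c,np.c_[xs,ys][mid],.097);X=np.array([np.cos(yaw),np.sin(yaw)]);Y=np.array([-X[1],X[0]])
v=Q[:,:2]@Y;print("y ext",np.percentile(v,[.5,99.5]));yc=np.mean(np.percentile(v,[.5,99.5]))
xf=np.array([f[1],0])@X
C=xf*X+yc*Y+.11*X;print("C",C)
k=C-.134*X+.052*Y;print("knob pred",k)
K,D,R,t=c
g=(im.max(2)<70);g[:86]=0;g[125:]=0;g[:,:260]=0;g[:,305:]=0
yy,xx=np.nonzero(g);print("px",xx.mean(),yy.mean(),xx.min(),xx.max(),yy.min(),yy.max(),len(xx))
print(plane(c,[[xx.mean(),yy.mean()]],.064),P[g].mean(0),np.percentile(P[g],[5,95],axis=0))
go([*k,.04],pose(yaw))
```

```text
[ 0.41702828 -0.28754856  0.28207664] 0.08088462348783579
yaw 7.173277083042279 [-0.12585556  0.49389109]
y ext [-0.52522249 -0.25964584]
C [ 0.64433251 -0.31443713]
knob pred [ 0.50488805 -0.27957678]
px 285.5415617128464 103.87405541561712 260 304 91 118 397
[[ 0.51447374 -0.27710971  0.064     ]] [ 0.51437293 -0.27709067  0.06523111] [[ 0.4994464  -0.29059167  0.05403225]
 [ 0.52972352 -0.25245427  0.0684406 ]]
rot deg [-0.01 -0.11  0.49] | lin in old frame [0.0877 0.0038 0.2422] | in new frame [0.0882 0.0031 0.2421]
```

Request:
jog_arm --steps '[{"delta_rot":[0,0,0.5],"linear":[0.03,0.001,0.04],"grip":0.06},{"delta_rot":[0,0,0],"linear":[0.03,0.001,0.04],"grip":0.06},{"delta_rot":[0,0,0],"linear":[0.028,0.0,0.04],"grip":0.06},{"delta_rot":[0,0,0],"linear":[0,0,0.04],"grip":0.06},{"delta_rot":[0,0,0],"linear":[0,0,0.035],"grip":0.06},{"delta_rot":[0,0,0],"linear":[0,0,0.03],"grip":0.06},{"delta_rot":[0,0,0],"linear":[0,0,0.02],"grip":0.06},{"delta_rot":[0,0,0],"linear":[0,0,0],"grip":0.06},{"delta_rot":[0,0,0],"linear":[0,0,0],"grip":0.06}]'

```text
t: 2.1
tool_pos: [0.5014, -0.2829, 0.0361]
tool_rot: [-3.136, -0.184, 0.001]
contact_force: [0.7, -0.2, -0.7]
opening: 0.0598
grip_force: 0.0
```

Run:
```python
from h import *
im,d,c=snap("wrist","w3");o=ctrl.get_obs();print(o["tool_pos"])
s=ctrl.get_image("scene")[0][:,:,::-1]
cv2.imwrite("pics/m3.png",np.hstack([im[100:,:,::-1][:320,80:480],cv2.resize(s[150:270,230:380],(400,320))]))
go([.505,-.2785,.036],pose(np.deg2rad(7.2)))
```

```text
[ 0.50238567 -0.28340276  0.0374562 ]
rot deg [ 0.12 -0.12 -0.45] | lin in old frame [ 0.0027 -0.0048  0.0021] | in new frame [ 0.0028 -0.0048  0.0021]
```

View pics/m3.png

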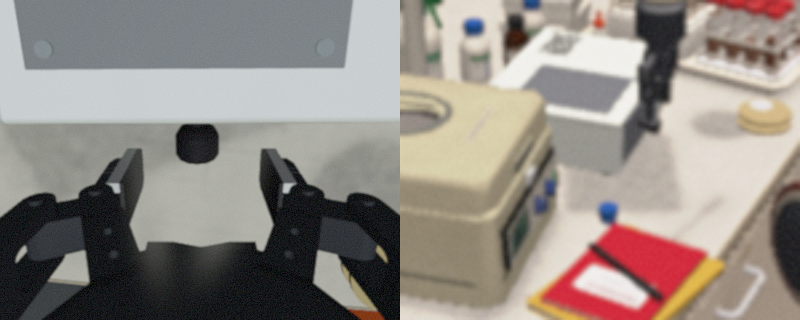

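Left: the knob at (197,145) in the crop sits between the pads, which are slightly below it in the image. Right: the hand is over the front. I'll check the x-offset by projecting points.

Run:
```python
from h import *
c=cam("wrist");d=np.load("pics/w3.npy");K,D,R,t=c;o=ctrl.get_obs()
Rt=Ro.from_rotvec(o["tool_rot"]).as_matrix();p=np.array(o["tool_pos"])
print(cv2.projectPoints(np.array([p,p-Rt[:,2]*.019]),cv2.Rodrigues(R)[0],t,K,D)[0].reshape(-1,2))
q=[[277,226],[277,232],[277,245],[277,255],[277,260]]
Q=dep(c,q,d);print(Q.round(4));print(((Q-p)@Rt).round(4))
```

```text
[[281.22809014 237.22923749]
 [281.25354725 249.38742175]]
[[ 0.5191 -0.2793  0.0637]
 [ 0.517  -0.2796  0.0674]
 [ 0.5103 -0.2804  0.0691]
 [ 0.5042 -0.281   0.0684]
 [ 0.5019 -0.2813  0.0697]]
[[ 0.0166 -0.0023 -0.0255]
 [ 0.0146 -0.0023 -0.0293]
 [ 0.0079 -0.0023 -0.031 ]
 [ 0.0017 -0.0023 -0.0303]
 [-0.0006 -0.0023 -0.0315]]
```

Request:
jog_arm --steps '[{"delta_rot":[0,0,-0.4],"linear":[0.006,-0.003,0.001],"grip":0.06},{"delta_rot":[0,0,0],"linear":[0,0,0],"grip":0.015},{"delta_rot":[0,0,0],"linear":[0,0,0],"grip":0.015},{"delta_rot":[0,0,0],"linear":[0,0,0],"grip":0.015},{"delta_rot":[0,0,0],"linear":[0,0,0],"grip":0.015},{"delta_rot":[0,0,0],"linear":[0,0,0],"grip":0.015},{"delta_rot":[0,0,0],"linear":[0,0,0],"grip":0.015}]' --newtons 50

```text
t: 2.9
tool_pos: [0.5075, -0.2788, 0.0352]
tool_rot: [-3.135, -0.196, 0.0]
contact_force: [-0.2, -0.2, 0.2]
opening: 0.0151
grip_force: 0.0
```

Run:
```python
from h import *
im,d,c=snap("wrist","w4");o=ctrl.get_obs();print(o["tool_pos"],o["opening"],o["grip_force"])
s=ctrl.get_image("scene")[0][:,:,::-1]
cv2.imwrite("pics/m4.png",np.hstack([im[100:,:,::-1][:320,80:480],cv2.resize(s[150:270,230:380],(400,320))]))
q=[[277,v] for v in range(215,275,5)]
print(np.c_[np.array(q),dep(c,q,d)].round(4))
```

```text
[ 0.50756435 -0.27876709  0.03528507] 0.015110077047246647 0.0
[[ 2.770e+02  2.150e+02  5.413e-01 -2.727e-01  9.750e-02]
 [ 2.770e+02  2.200e+02  5.387e-01 -2.730e-01  9.600e-02]
 [ 2.770e+02  2.250e+02  5.361e-01 -2.733e-01  9.470e-02]
 [ 2.770e+02  2.300e+02  5.346e-01 -2.736e-01  9.650e-02]
 [ 2.770e+02  2.350e+02  5.323e-01 -2.738e-01  9.630e-02]
 [ 2.770e+02  2.400e+02  5.161e-01 -2.753e-01  6.180e-02]
 [ 2.770e+02  2.450e+02  5.142e-01 -2.756e-01  6.430e-02]
 [ 2.770e+02  2.500e+02  5.120e-01 -2.759e-01  6.590e-02]
 [ 2.770e+02  2.550e+02  5.094e-01 -2.762e-01  6.650e-02]
 [ 2.770e+02  2.600e+02  5.069e-01 -2.765e-01  6.740e-02]
 [ 2.770e+02  2.650e+02  5.039e-01 -2.769e-01  6.720e-02]
 [ 2.770e+02  2.700e+02  5.012e-01 -2.772e-01  6.770e-02]]
```

View pics/m4.png

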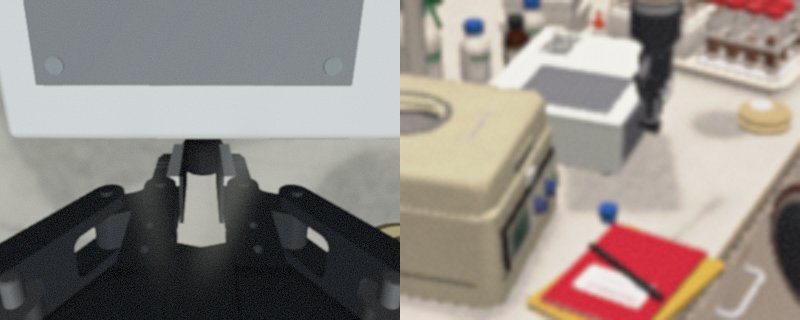

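Left: the pads seem to enclose the knob (rows 137–175), but the reading is 15 mm with zero force. I'll close further to check.

Request:
jog_arm --steps '[{"delta_rot":[0,0,0],"linear":[0,0,0],"grip":0.0},{"delta_rot":[0,0,0],"linear":[0,0,0],"grip":0.0},{"delta_rot":[0,0,0],"linear":[0,0,0],"grip":0.0},{"delta_rot":[0,0,0],"linear":[0,0,0],"grip":0.0}]' --newtons 50

```text
t: 3.4
tool_pos: [0.5076, -0.2787, 0.0353]
tool_rot: [-3.135, -0.196, 0.0]
contact_force: [-0.5, -0.1, -0.0]
opening: -0.0
grip_force: 0.0
```

Run:
```python
from h import *
im,d,c=snap("wrist","w5")
m4=cv2.imread("pics/w4.png")[220:340,200:360];m5=cv2.imread("pics/w5.png")[220:340,200:360];m3=cv2.imread("pics/w3.png")[220:340,200:360]
cv2.imwrite("pics/m5.png",cv2.resize(np.hstack([m4,m5]),None,fx=2.5,fy=2.5,interpolation=cv2.INTER_CUBIC))
P=cloud(c,d);o=ctrl.get_obs();Rt=Ro.from_rotvec(o["tool_rot"]).as_matrix()
T=(P-o["tool_pos"])@Rt
for v in(240,245,250,255,260,270,280,300):
    print(v,[(u,*(T[v,u]*1000).round().astype(int)) for u in range(250,314,7)])
```

```text
240 [(250, np.int64(-17), np.int64(-24), np.int64(36)), (257, np.int64(-16), np.int64(-19), np.int64(36)), (264, np.int64(5), np.int64(-10), np.int64(-16)), (271, np.int64(8), np.int64(-6), np.int64(-25)), (278, np.int64(9), np.int64(-2), np.int64(-26)), (285, np.int64(9), np.int64(2), np.int64(-26)), (292, np.int64(8), np.int64(6), np.int64(-25)), (299, np.int64(7), np.int64(10), np.int64(-23)), (306, np.int64(-17), np.int64(19), np.int64(36)), (313, np.int64(-16), np.int64(25), np.int64(35))]
245 [(250, np.int64(-21), np.int64(-24), np.int64(36)), (257, np.int64(-21), np.int64(-19), np.int64(36)), (264, np.int64(4), np.int64(-10), np.int64(-23)), (271, np.int64(12), np.int64(-5), np.int64(-40)), (278, np.int64(11), np.int64(-2), np.int64(-39)), (285, np.int64(12), np.int64(2), np.int64(-41)), (292, np.int64(11), np.int64(5), np.int64(-39)), (299, np.int64(5), np.int64(10), np.int64(-25)), (306, np.int64(-21), np.int64(19), np.int64(37)), (313, np.int64(-21), np.int64(25), np.int64(36))]
250 [(250, np.int64(-25), np.int64(-24), np.int64(35)), (257, np.int64(-25), np.int64(-19), np.i
[... 2209 characters left out ...]
)), (292, np.int64(12), np.int64(4), np.int64(-75)), (299, np.int64(14), np.int64(7), np.int64(-78)), (306, np.int64(14), np.int64(9), np.int64(-78)), (313, np.int64(12), np.int64(12), np.int64(-75))]
300 [(250, np.int64(13), np.int64(-11), np.int64(-89)), (257, np.int64(13), np.int64(-8), np.int64(-89)), (264, np.int64(12), np.int64(-6), np.int64(-88)), (271, np.int64(12), np.int64(-4), np.int64(-88)), (278, np.int64(0), np.int64(-1), np.int64(-70)), (285, np.int64(5), np.int64(1), np.int64(-78)), (292, np.int64(12), np.int64(4), np.int64(-89)), (299, np.int64(12), np.int64(6), np.int64(-88)), (306, np.int64(11), np.int64(8), np.int64(-87)), (313, np.int64(13), np.int64(11), np.int64(-89))]
```

View pics/m5.png

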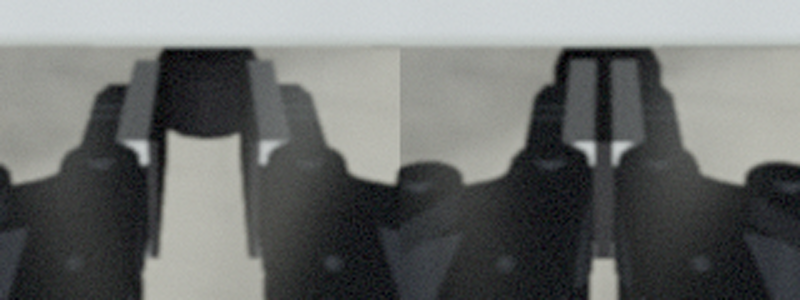

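The pads closed above the knob: their visible tips lie about 36 mm short of the reported TCP, though the knob measures at its right height. I'll check the fingertips and the palm depth.

Run:
```python
from h import *
o=ctrl.get_obs();Rt=Ro.from_rotvec(o["tool_rot"]).as_matrix();c=cam("wrist",o)
for f in("w4","w5"):
    T=(cloud(c,np.load(f"pics/{f}.npy"))-o["tool_pos"])@Rt*1000
    print(f)
    for u in (262,268,272,281,291,296,302):
        print(u,[(v,*T[v,u].round().astype(int).tolist()) for v in list(range(234,262,3))])
    print("palm",[(u,v,*T[v,u].round().astype(int).tolist()) for v in(320,345,370,400,415) for u in(230,281,330)])
# scene: tip silhouette
s,d,cs=snap("scene","s5");P=cloud(cs,d)
Q=(P-o["tool_pos"])@Rt*1000
m=(abs(Q[...,1])<70)&(abs(Q[...,0])<60)&(Q[...,2]>-250)&(Q[...,2]<30)
ys,xs=np.nonzero(m)
for v in range(ys.min(),ys.max()+1,2):
    i=ys==v
    if i.any():print(v,xs[i].min(),xs[i].max(),np.median(Q[v,xs[i]],0).round(),end=";")
```

```text
w4
262 [(234, 26, -8, -61), (237, 24, -8, -60), (240, -16, -15, 36), (243, -19, -15, 36), (246, 11, -10, -40), (249, 12, -9, -45), (252, 11, -9, -47), (255, 12, -9, -52), (258, 12, -9, -54), (261, 11, -9, -57)]
268 [(234, 25, -6, -60), (237, 24, -6, -60), (240, 8, -7, -23), (243, 7, -7, -27), (246, 6, -7, -27), (249, 4, -7, -29), (252, 3, -7, -29), (255, 1, -7, -29), (258, -1, -7, -28), (261, -2, -7, -29)]
272 [(234, 25, -4, -60), (237, 24, -4, -60), (240, 8, -5, -25), (243, 7, -5, -27), (246, 6, -5, -28), (249, 6, -5, -31), (252, 3, -5, -30), (255, 2, -5, -31), (258, 0, -5, -30), (261, -2, -5, -31)]
281 [(234, 26, 0, -61), (237, 24, 0, -60), (240, 8, 0, -25), (243, 8, 0, -28), (246, 7, 0, -30), (249, 6, 0, -31), (252, 4, 0, -32), (255, 3, 0, -32), (258, 1, 0, -32), (261, -1, 0, -32)]
291 [(234, 25, 4, -59), (237, 24, 4, -61), (240, 9, 5, -26), (243, 8, 5, -28), (246, 7, 5, -29), (249, 5, 5, -29), (252, 4, 5, -31), (255, 2, 5, -31), (258, 1, 5, -31), (261, -2, 5, -31)]
296 [(234, 26, 6, -62), (237, 24, 6, -60), (240, 8, 8, -24), (243, 8, 8, -28), (246, 11, 7, -40), (249, 11, 7, -44),
[... 2845 characters left out ...]
-34. -163.];168 320 332 [ -11.  -24. -153.];170 319 332 [ -11.  -20. -143.];172 319 331 [ -11.  -26. -138.];174 320 331 [ -13.  -30. -130.];176 320 330 [ -11.  -26. -120.];178 315 330 [  -8.  -25. -113.];180 314 330 [  -6.  -16. -100.];182 312 328 [  3. -13. -90.];184 311 328 [  8.  -2. -77.];186 309 327 [ 24.  -5. -61.];188 307 327 [ 24. -15. -61.];190 306 327 [ 23. -26. -57.];192 304 327 [ 23. -38. -54.];194 310 327 [ 20. -12. -36.];196 314 327 [ 13. -10. -27.];198 313 327 [ 18. -10. -19.];200 314 326 [ 21. -11.  -9.];202 313 320 [ 21. -25.  -4.];204 313 318 [ 21. -40.  -4.];206 313 317 [ 22. -52.  -1.];208 313 315 [ 22. -55.   6.];210 313 314 [ 26. -46.  21.];212 313 313 [ 23. -64.  19.];
```

Confirmed: the fingertips are about 37 mm short of the reported TCP. From now on I'll use true tip = TCP − 37 mm along tool z. Reopen, lower 35 mm and grip.

Request:
jog_arm --steps '[{"delta_rot":[0,0,0],"linear":[0,0,0],"grip":0.055},{"delta_rot":[0,0,0],"linear":[0,0,0],"grip":0.055},{"delta_rot":[0,0,0],"linear":[0,0,0],"grip":0.055},{"delta_rot":[0,0,0],"linear":[0,0,0],"grip":0.055},{"delta_rot":[0,0,0],"linear":[0,0,0.01],"grip":0.055},{"delta_rot":[0,0,0],"linear":[0,0,0.01],"grip":0.055},{"delta_rot":[0,0,0],"linear":[0,0,0.01],"grip":0.055},{"delta_rot":[0,0,0],"linear":[0,0,0.005],"grip":0.055},{"delta_rot":[0,0,0],"linear":[0,0,0],"grip":0.055}]'

```text
t: 4.4
tool_pos: [0.5066, -0.278, -0.0014]
tool_rot: [-3.134, -0.196, 0.004]
contact_force: [-0.5, 0.7, -0.0]
opening: 0.055
grip_force: 0.0
```

Request:
jog_arm --steps '[{"delta_rot":[0,0,0],"linear":[0,0,0],"grip":0.01},{"delta_rot":[0,0,0],"linear":[0,0,0],"grip":0.01},{"delta_rot":[0,0,0],"linear":[0,0,0],"grip":0.01},{"delta_rot":[0,0,0],"linear":[0,0,0],"grip":0.01},{"delta_rot":[0,0,0],"linear":[0,0,0],"grip":0.01},{"delta_rot":[0,0,0],"linear":[0,0,0],"grip":0.01}]' --newtons 50

```text
t: 5.0
tool_pos: [0.5081, -0.2796, 0.0011]
tool_rot: [3.134, 0.196, 0.002]
contact_force: [0.1, -3.5, 1.7]
opening: 0.0235
grip_force: 49.1
```

Request:
jog_arm --steps '[{"delta_rot":[0,0,0],"linear":[-0.008,0,0],"grip":0.01},{"delta_rot":[0,0,0],"linear":[-0.008,0,0],"grip":0.01},{"delta_rot":[0,0,0],"linear":[-0.008,0,0],"grip":0.01},{"delta_rot":[0,0,0],"linear":[-0.008,0,0],"grip":0.01},{"delta_rot":[0,0,0],"linear":[-0.008,0,0],"grip":0.01},{"delta_rot":[0,0,0],"linear":[-0.008,0,0],"grip":0.01},{"delta_rot":[0,0,0],"linear":[-0.008,0,0],"grip":0.01},{"delta_rot":[0,0,0],"linear":[-0.008,0,0],"grip":0.01},{"delta_rot":[0,0,0],"linear":[-0.008,0,0],"grip":0.01},{"delta_rot":[0,0,0],"linear":[-0.003,0,0],"grip":0.01}]'

```text
t: 6.0
tool_pos: [0.4337, -0.2888, 0.0011]
tool_rot: [3.134, 0.195, 0.005]
contact_force: [10.7, -3.0, -0.8]
opening: 0.0232
grip_force: 50.1
```

Request:
jog_arm --steps '[{"delta_rot":[0,0,0],"linear":[0,0,0],"grip":0.01},{"delta_rot":[0,0,0],"linear":[0,0,0],"grip":0.01},{"delta_rot":[0,0,0],"linear":[0,0,0],"grip":0.01}]'

```text
t: 6.3
tool_pos: [0.4336, -0.2888, 0.001]
tool_rot: [3.134, 0.196, 0.002]
contact_force: [2.3, -5.3, 4.8]
opening: 0.0231
grip_force: 50.5
```

Request:
jog_arm --steps '[{"delta_rot":[0,0,0],"linear":[0,0,0],"grip":0.05},{"delta_rot":[0,0,0],"linear":[0,0,0],"grip":0.05},{"delta_rot":[0,0,0],"linear":[0,0,0],"grip":0.05},{"delta_rot":[0,0,0],"linear":[0,0,-0.02],"grip":0.05},{"delta_rot":[0,0,0],"linear":[0,0,-0.04],"grip":0.05},{"delta_rot":[0,0,0],"linear":[0,0,-0.04],"grip":0.05},{"delta_rot":[0,0,0],"linear":[0,0,-0.04],"grip":0.05},{"delta_rot":[0,0,0],"linear":[0,0,-0.02],"grip":0.05},{"delta_rot":[0,0,0],"linear":[0,0,0],"grip":0.05},{"delta_rot":[0,0,0],"linear":[0,0,0],"grip":0.05}]'

```text
t: 7.3
tool_pos: [0.4327, -0.2875, 0.1593]
tool_rot: [-3.134, -0.197, 0.002]
contact_force: [-0.7, -0.3, -0.1]
opening: 0.0502
grip_force: 0.0
```

Run:
```python
from h import *
im,d,c=snap("wrist","w6");o=ctrl.get_obs();print(o["tool_pos"])
K,D,R,t=c;y=np.deg2rad(7.2);X=np.array([np.cos(y),np.sin(y)]);Y=np.array([-X[1],X[0]])
B=np.array([.6443,-.3144])-.145*X+.052*Y
for s in(1,-1):
    p=np.array([*(B+s*.025*Y),.078]);print(s,p,cv2.projectPoints(p,cv2.Rodrigues(R)[0],t,K,D)[0].ravel())
cv2.imwrite("pics/m6.png",cv2.resize(im[100:320,150:420,::-1],None,fx=2.6,fy=2.6,interpolation=cv2.INTER_CUBIC))
```

```text
[ 0.43222771 -0.28709532  0.15819706]
1 [ 0.49079271 -0.25618049  0.078     ] [253.27592765 134.13808765]
-1 [ 0.49705937 -0.30578622  0.078     ] [312.08997131 134.09776577]
```

View pics/m6.png

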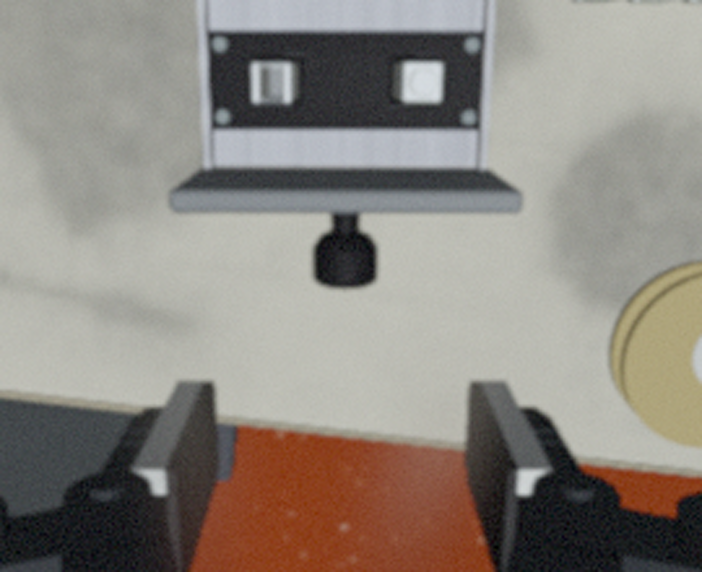

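The crop shows the drawer out: stoppered cell (solid white) at right (421,82) → full image (312,131); open cell at left (274,82). The prediction matches within 3 px.

Run:
```python
from h import *
im=cv2.imread("pics/w6.png");o=ctrl.get_obs();c=cam("wrist",o)
roi=np.zeros((420,560),np.uint8);roi[118:148,298:326]=1
m=((im.min(2)>120)*roi).astype(np.uint8);n,l,s,ce=cv2.connectedComponentsWithStats(m);k=1+np.argmax(s[1:,4]);print(s[k],ce[k])
ys,xs=np.nonzero(l==k);Q=plane(c,np.c_[xs,ys],.078);r=cv2.minAreaRect((Q[:,:2]*1000).astype(np.float32));print(r)
print(plane(c,[ce[k]],.078))
p=plane(c,[ce[k]],.078)[0]
go([p[0],p[1],.09],pose(np.deg2rad(7.2)))
```

```text
[304 123  17  17 257] [311.82101167 131.30350195]
((498.89544677734375, -304.6673278808594), (13.093343734741211, 13.53546142578125), 7.205294609069824)
[[ 0.49868172 -0.30459547  0.078     ]]
rot deg [-0.17  0.13 -0.02] | lin in old frame [0.0639 0.0259 0.068 ] | in new frame [0.0637 0.0257 0.0682]
```

Request:
jog_arm --steps '[{"delta_rot":[0,0,0],"linear":[0.021,0.0087,0.02],"grip":0.03},{"delta_rot":[0,0,0],"linear":[0.021,0.0086,0.02],"grip":0.03},{"delta_rot":[0,0,0],"linear":[0.0215,0.0085,0.02],"grip":0.03},{"delta_rot":[0,0,0],"linear":[0,0,0.008],"grip":0.03},{"delta_rot":[0,0,0],"linear":[0,0,0],"grip":0.03},{"delta_rot":[0,0,0],"linear":[0,0,0],"grip":0.03},{"delta_rot":[0,0,0],"linear":[0,0,0],"grip":0.03}]'

```text
t: 8.05
tool_pos: [0.4992, -0.306, 0.0931]
tool_rot: [3.135, 0.196, 0.001]
contact_force: [-0.5, -0.5, -0.4]
opening: 0.0301
grip_force: 0.0
```

Run:
```python
from h import *
im,d,c=snap("wrist","w7");o=ctrl.get_obs();print(o["tool_pos"],o["opening"])
go([.4985,-.3047,.011],pose(np.deg2rad(7.2)))
cv2.imwrite("pics/m7.png",cv2.resize(im[120:360,150:420,::-1],None,fx=2.3,fy=2.3,interpolation=cv2.INTER_CUBIC))
```

```text
[ 0.49938694 -0.30606482  0.09345991] 0.029720901696887445
rot deg [ 0.07 -0.06 -0.05] | lin in old frame [-0.0008 -0.0016  0.0825] | in new frame [-0.0007 -0.0015  0.0825]
```

View pics/m7.png

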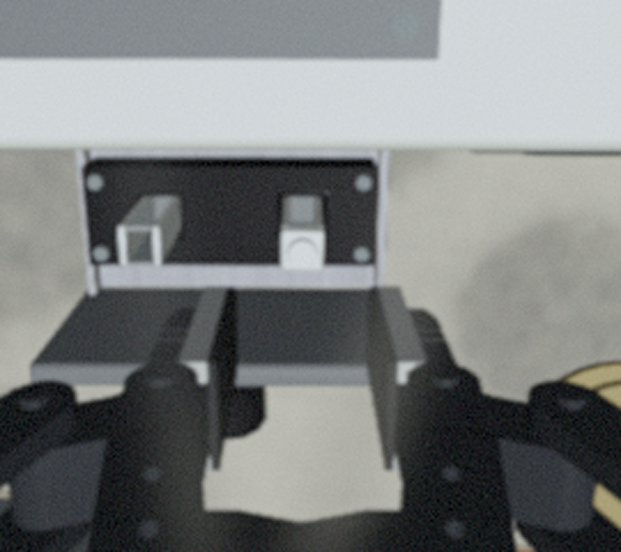

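The crop shows the stopper at (302,252), on the fingers' midline (302). The row matches the tool axis too, so a straight descent fits.

Request:
jog_arm --steps '[{"delta_rot":[0,0,0],"linear":[0,0,0.02],"grip":0.03},{"delta_rot":[0,0,0],"linear":[0,0,0.02],"grip":0.03},{"delta_rot":[0,0,0],"linear":[0,0,0.015],"grip":0.03},{"delta_rot":[0,0,0],"linear":[0,0,0.015],"grip":0.03},{"delta_rot":[0,0,0],"linear":[0,0,0.01],"grip":0.03},{"delta_rot":[0,0,0],"linear":[0,0,0],"grip":0.03},{"delta_rot":[0,0,0],"linear":[0,0,0],"grip":0.03}]'

```text
t: 8.8
tool_pos: [0.4996, -0.306, 0.0126]
tool_rot: [3.135, 0.196, 0.0]
contact_force: [0.1, 0.8, 0.4]
opening: 0.03
grip_force: 0.0
```

Request:
jog_arm --steps '[{"delta_rot":[0,0,0],"linear":[0,0,0],"grip":0.02},{"delta_rot":[0,0,0],"linear":[0,0,0],"grip":0.005},{"delta_rot":[0,0,0],"linear":[0,0,0],"grip":0.005},{"delta_rot":[0,0,0],"linear":[0,0,0],"grip":0.005},{"delta_rot":[0,0,0],"linear":[0,0,0],"grip":0.005},{"delta_rot":[0,0,0],"linear":[0,0,0],"grip":0.005}]' --newtons 25

```text
t: 9.4
tool_pos: [0.5002, -0.3064, 0.0134]
tool_rot: [3.134, 0.196, 0.002]
contact_force: [0.0, -0.6, 6.0]
opening: 0.0124
grip_force: 28.2
```

Request:
jog_arm --steps '[{"delta_rot":[0,0,0],"linear":[0,0,-0.008],"grip":0.005},{"delta_rot":[0,0,0],"linear":[0,0,-0.012],"grip":0.005},{"delta_rot":[0,0,0],"linear":[0,0,-0.02],"grip":0.005},{"delta_rot":[0,0,0],"linear":[0,0,-0.03],"grip":0.005},{"delta_rot":[0,0,0],"linear":[0,0,-0.03],"grip":0.005},{"delta_rot":[0,0,0],"linear":[0,0,-0.03],"grip":0.005},{"delta_rot":[0,0,0],"linear":[0,0,-0.03],"grip":0.005},{"delta_rot":[0,0,0],"linear":[0,0,-0.03],"grip":0.005},{"delta_rot":[0,0,0],"linear":[0,0,-0.01],"grip":0.005},{"delta_rot":[0,0,0],"linear":[0,0,0],"grip":0.005}]'

```text
t: 10.4
tool_pos: [0.5001, -0.3064, 0.2145]
tool_rot: [3.133, 0.196, 0.004]
contact_force: [0.3, -0.6, -0.1]
opening: 0.0121
grip_force: 27.5
```

Run:
```python
from h import *
im,d,c=snap("wrist","w8");o=ctrl.get_obs();print(o["tool_pos"],o["opening"],o["grip_force"])
s,ds,cs=snap("scene","s8");t,dt,ct=snap("top","t8")
# stand: use scene + top clouds of the head
Pt=cloud(ct,dt);Ps=cloud(cs,ds)
a=np.zeros((420,560),bool);a[150:205,185:232]=1
b=np.zeros((420,560),bool);b[185:290,150:235]=1
for n,P,reg,I in(("top",Pt,a,t),("scene",Ps,b,s)):
    m=reg&(P[...,2]>.14)&(P[...,2]<.275)&(abs(P[...,0]-.67)<.12)&(abs(P[...,1]-.31)<.12)
    v=I.max(2);lt=m&(v>150);dk=m&(v<70)
    for nm,k in(("light",lt),("dark",dk)):
        Q=P[k];print(n,nm,len(Q),Q.mean(0).round(4) if len(Q) else 0,np.percentile(Q,[3,97],axis=0).round(3).tolist() if len(Q) else 0)
crop=np.hstack([cv2.resize(im[120:360,150:420,::-1],(395,351)),cv2.resize(s[195:275,150:240,::-1],(395,351),interpolation=cv2.INTER_CUBIC)])
cv2.imwrite("pics/m8.png",crop)
```

```text
[ 0.49926152 -0.3057197   0.21225434] 0.012207094074587149 27.503999322652817
top light 83 [0.6811 0.3216 0.2084] [[0.66, 0.306, 0.197], [0.712, 0.338, 0.216]]
top dark 145 [0.6663 0.3157 0.2076] [[0.622, 0.293, 0.193], [0.728, 0.345, 0.234]]
scene light 362 [0.7125 0.2688 0.1861] [[0.656, 0.191, 0.142], [0.777, 0.343, 0.249]]
scene dark 184 [0.6504 0.3281 0.198 ] [[0.619, 0.304, 0.184], [0.717, 0.352, 0.211]]
```

View pics/m8.png

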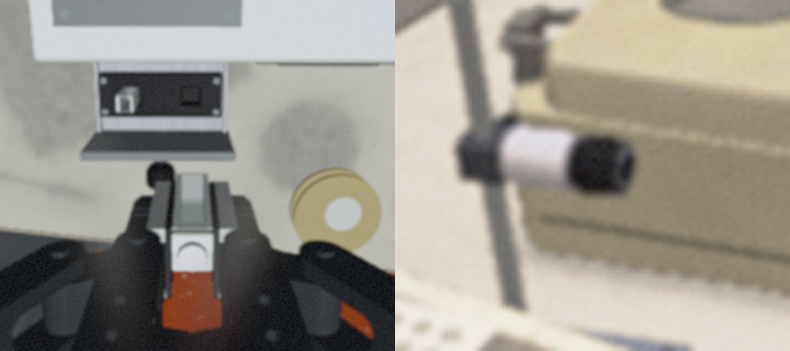

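Left: the cell is held by its frosted sides, the open cell stays in its left well, the drawer is out. Right: the barrel points right with its black lens ring at (600,165). Next: the beige box's extent and the stand's yaw.

Run:
```python
from h import *
dt=np.load("pics/t8.npy");ct=cam("top");P=cloud(ct,dt)
m=np.zeros((420,560),bool);m[130:225,228:310]=1
Q=P[m&(P[...,2]>.04)];print("box",np.percentile(Q,[1,99],axis=0).round(3).tolist(),Q[:,2].max())
im=cv2.imread("pics/t8.png")
# base plate
h=np.zeros((420,560),bool);h[155:205,190:225]=1
hsv=cv2.cvtColor(im,cv2.COLOR_BGR2HSV)
bp=h&(abs(P[...,2]-.014)<.007)&(hsv[...,2]<150)
n,l,s,ce=cv2.connectedComponentsWithStats(bp.astype(np.uint8));k=1+np.argmax(s[1:,4]);ys,xs=np.nonzero(l==k)
q=plane(ct,np.c_[xs,ys],.014)[:,:2]*1000;r=cv2.minAreaRect(q.astype(np.float32));print("base",r,cv2.boxPoints(r).round().tolist(),len(q))
# head top line
H=P[h&(P[...,2]>.18)&(P[...,2]<.225)]
u,sv,vt=np.linalg.svd(H[:,:2]-H[:,:2].mean(0),full_matrices=False);print("head",H.mean(0),np.rad2deg(np.arctan2(*vt[0][::-1])),len(H))
a=vt[0]*np.sign(vt[0][0]);e=(H[:,:2]-H[:,:2].mean(0))@a
for lo in np.arange(-.08,.08,.01):
    k=(e>lo)&(e<lo+.01)
    if k.sum()>2:print(round(lo,3),k.sum(),H[k].mean(0).round(4),H[k][:,2].max().round(4))
go([.41,-.32,.28],pose(np.deg2rad(0)))
```

```text
box [[0.516, -0.081, 0.054], [0.863, 0.195, 0.197]] 1.7854765820169134
base ((684.8114624023438, 323.0752868652344), (151.45828247070312, 98.64788818359375), 15.526680946350098) [[599.0, 350.0], [625.0, 255.0], [771.0, 296.0], [745.0, 391.0]] 426
head [0.67466878 0.31734614 0.20598606] -168.95861759603474 275
-0.06 18 [0.6232 0.3083 0.1977] 0.2086
-0.05 22 [0.6308 0.3067 0.2064] 0.2153
-0.04 29 [0.6401 0.3086 0.2088] 0.2181
-0.03 20 [0.6496 0.3097 0.2072] 0.2199
-0.02 26 [0.6595 0.3142 0.207 ] 0.2163
-0.01 23 [0.6694 0.3178 0.2055] 0.213
-0.0 23 [0.6783 0.3224 0.2072] 0.2163
0.01 23 [0.6887 0.3224 0.2078] 0.2165
0.02 21 [0.6979 0.3257 0.2067] 0.2175
0.03 25 [0.7078 0.3302 0.2081] 0.2248
0.04 28 [0.7199 0.3197 0.2035] 0.2247
0.05 16 [0.7286 0.322  0.2032] 0.2096
rot deg [-0.14  0.16  7.17] | lin in old frame [-0.0898  0.0036 -0.0698] | in new frame [-0.0885  0.015  -0.07  ]
```

Request:
jog_arm --steps '[{"delta_rot":[0,0,0],"linear":[-0.03,-0.004,-0.02],"grip":0.005},{"delta_rot":[0,0,0],"linear":[-0.03,-0.004,-0.02],"grip":0.005},{"delta_rot":[0,0,0],"linear":[-0.03,-0.004,-0.02],"grip":0.005},{"delta_rot":[0,0,-4.1],"linear":[0,0,0],"grip":0.005},{"delta_rot":[0,0,-4.2],"linear":[0,0,0],"grip":0.005},{"delta_rot":[0,0,0],"linear":[0.0107,-0.0385,0],"grip":0.005},{"delta_rot":[0,0,0],"linear":[0.0107,-0.0385,0],"grip":0.005},{"delta_rot":[0,0,0],"linear":[0.0107,-0.0385,0],"grip":0.005},{"delta_rot":[0,0,0],"linear":[0.0107,-0.0385,0],"grip":0.005},{"delta_rot":[0,0,0],"linear":[0.0107,-0.0385,0],"grip":0.005}]'

```text
t: 11.55
tool_pos: [0.4078, -0.1036, 0.2699]
tool_rot: [-3.111, -0.421, 0.005]
contact_force: [0.4, 0.2, 0.8]
opening: 0.0122
grip_force: 27.5
```

Request:
jog_arm --steps '[{"delta_rot":[0,0,0],"linear":[0.0107,-0.0385,0],"grip":0.005},{"delta_rot":[0,0,0],"linear":[0.0107,-0.0385,0],"grip":0.005},{"delta_rot":[0,0,0],"linear":[0.0107,-0.0385,0],"grip":0.005},{"delta_rot":[0,0,0],"linear":[0.0107,-0.0385,0],"grip":0.005},{"delta_rot":[0,0,0],"linear":[0.0107,-0.0385,0],"grip":0.005},{"delta_rot":[0,0,0],"linear":[0.0107,-0.0385,0],"grip":0.005},{"delta_rot":[0,0,0],"linear":[0.0107,-0.0385,0],"grip":0.005},{"delta_rot":[0,0,0],"linear":[0.0107,-0.0385,0],"grip":0.005},{"delta_rot":[0,0,0],"linear":[0,0,0],"grip":0.005},{"delta_rot":[0,0,0],"linear":[0,0,0],"grip":0.005}]'

```text
t: 12.55
tool_pos: [0.4082, 0.2146, 0.2701]
tool_rot: [3.111, 0.426, -0.006]
contact_force: [-0.2, 0.0, -0.5]
opening: 0.012
grip_force: 27.5
```

Run:
```python
from h import *
o=ctrl.get_obs();print(o["tool_pos"],o["opening"],o["grip_force"],o["q"])
y=np.deg2rad(15.5);F=np.array([.526,.279,.164]);X=np.array([np.cos(y),np.sin(y),0])
go(F-.04*X+[0,0,.03],pose(y));go(F,pose(y))
```

```text
[0.40822301 0.21463229 0.27013937] 0.011999975323814967 27.527613937854767 [ 3.22816595e-01 -3.81622394e-01  1.87799969e+00 -5.07555895e-04
  1.64935661e+00  1.62151777e+00]
rot deg [0.04 0.24 0.09] | lin in old frame [ 0.0911 -0.0305  0.0757] | in new frame [ 0.0907 -0.0306  0.0761]
rot deg [0.04 0.24 0.09] | lin in old frame [ 0.1312 -0.0304  0.1056] | in new frame [ 0.1307 -0.0306  0.1061]
```

Request:
jog_arm --steps '[{"delta_rot":[0,0,0],"linear":[0.023,-0.008,0.019],"grip":0.005},{"delta_rot":[0,0,0],"linear":[0.023,-0.008,0.019],"grip":0.005},{"delta_rot":[0,0,0],"linear":[0.023,-0.008,0.019],"grip":0.005},{"delta_rot":[0,0,0],"linear":[0.022,-0.0065,0.019],"grip":0.005},{"delta_rot":[0,0,0],"linear":[0,0,0],"grip":0.005},{"delta_rot":[0,0,0],"linear":[0,0,0],"grip":0.005}]'

```text
t: 13.15
tool_pos: [0.4883, 0.2665, 0.1949]
tool_rot: [3.112, 0.42, -0.005]
contact_force: [0.4, -0.5, -0.3]
opening: 0.0119
grip_force: 27.5
```

Run:
```python
from h import *
im,d,c=snap("wrist","w9");o=ctrl.get_obs();print(o["tool_pos"],o["grip_force"])
P=cloud(c,d)
y=np.deg2rad(15.5);X=np.array([np.cos(y),np.sin(y)]);Y=np.array([-X[1],X[0]]);O=np.array([.6703,.3191])
S=np.dstack([(P[...,:2]-O)@X,(P[...,:2]-O)@Y,P[...,2]])
m=(S[...,2]>.15)&(S[...,2]<.24)&(abs(S[...,1])<.04)&(S[...,0]>-.075)
Q=S[m];print(len(Q),np.percentile(Q,[1,50,99],axis=0).round(4))
for lo in np.arange(-.075,.06,.01):
    k=(Q[:,0]>lo)&(Q[:,0]<lo+.01)
    if k.sum()>10:
        q=Q[k];top=q[q[:,2]>q[:,2].max()-.006];print(round(lo,3),k.sum(),"y",q[:,1].min().round(4),q[:,1].max().round(4),"ytop",top[:,1].mean().round(4),"ztop",np.percentile(q[:,2],97).round(4))
cv2.imwrite("pics/m9.png",im[:,:,::-1])
```

```text
[0.48865879 0.26678734 0.19617747] 27.51390427350998Traceback (most recent call last):
  File "<stdin>", line 7, in <module>
    return _quantile_unchecked(
        a, q, axis, out, overwrite_input, method, keepdims, weights)
    return _ureduce(a,
                    func=_quantile_ureduce_func,
    ...<5 lines>...
                    overwrite_input=overwrite_input,
                    method=method)
    r = func(a, **kwargs)
    result = _quantile(arr,
                       quantiles=q,
    ...<2 lines>...
                       out=out,
                       weights=wgt)
    slices_having_nans = np.isnan(arr[-1, ...])
                                  ~~~^^^^^^^^^
IndexError: index -1 is out of bounds for axis 0 with size 0
```

That was my tenth picture, so no more viewing; I'll rely on numbers. The lens isn't in the wrist's field yet, so I move to the estimated focus, where the camera looks down onto the barrel.

Request:
jog_arm --steps '[{"delta_rot":[0,0,0],"linear":[0.013,0,0.01],"grip":0.005},{"delta_rot":[0,0,0],"linear":[0.013,0,0.01],"grip":0.005},{"delta_rot":[0,0,0],"linear":[0.013,0,0.01],"grip":0.005},{"delta_rot":[0,0,0],"linear":[0,0,0],"grip":0.005},{"delta_rot":[0,0,0],"linear":[0,0,0],"grip":0.005},{"delta_rot":[0,0,0],"linear":[0,0,0],"grip":0.005}]'

```text
t: 13.8
tool_pos: [0.5263, 0.2783, 0.1678]
tool_rot: [-3.113, -0.422, -0.003]
contact_force: [0.3, 0.8, 0.5]
opening: 0.012
grip_force: 27.5
```

```bash
cat > lens.py <<'E'
from h import *
im,d,c=snap("wrist","w10");o=ctrl.get_obs();print(o["tool_pos"],o["grip_force"],o["contact_force"])
P=cloud(c,d)
y=np.deg2rad(15.5);X=np.array([np.cos(y),np.sin(y)]);Y=np.array([-X[1],X[0]]);O=np.array([.6703,.3191])
S=np.dstack([(P[...,:2]-O)@X,(P[...,:2]-O)@Y,P[...,2]])
m=(S[...,2]>.15)&(S[...,2]<.26)&(abs(S[...,1])<.05)&(S[...,0]>-.085)
Q=S[m];print(len(Q))
for lo in np.arange(-.085,.06,.005):
    k=(Q[:,0]>lo)&(Q[:,0]<lo+.005)
    if k.sum()>10:
        q=Q[k];print(round(lo,3),k.sum(),"y",q[:,1].min().round(4),q[:,1].max().round(4),"ztop",np.percentile(q[:,2],97).round(4))
# held cell: stopper / glass in tool frame
Rt=Ro.from_rotvec(o["tool_rot"]).as_matrix();T=(P-o["tool_pos"])@Rt
for v in range(225,330,6):print(v,(T[v,281]*1000).round().astype(int),im[v,281],end="; ")
E
python3 lens.py
```

```text
[0.52636468 0.27831482 0.16771734] 27.5368981808424 [-0.22846827  0.9010252  -0.64236513]
5141
-0.055 169 y -0.009 0.0113 ztop 0.2027
-0.05 1596 y -0.0169 0.0187 ztop 0.2101
-0.045 1040 y -0.0167 0.0188 ztop 0.2104
-0.04 1518 y -0.0196 0.0215 ztop 0.2129
-0.035 782 y -0.0193 0.0218 ztop 0.2132
-0.03 36 y -0.02 0.0221 ztop 0.2027
225 [-51   0 170] [168 169 162]; 231 [-59   0 169] [175 175 167]; 237 [-67   0 168] [172 171 166]; 243 [  6   0 -23] [175 185 186]; 249 [  6   0 -31] [175 184 185]; 255 [  6   0 -39] [176 183 183]; 261 [  6   0 -46] [129 140 137]; 267 [  6   0 -52] [131 140 139]; 273 [  6   0 -57] [113 126 124]; 279 [  5   0 -62] [147 155 147]; 285 [  70    0 -176] [159 166 169]; 291 [  2   0 -67] [221 226 231]; 297 [ -1   0 -66] [219 226 230]; 303 [ -4   0 -66] [220 226 230]; 309 [-171    0  169] [198 198 190]; 315 [-181    0  169] [196 197 188]; 321 [-189    0  167] [192 191 184]; 327 [-200    0  169] [183 184 175];
```

Barrel axis at z ≈ 0.192, lens front at stand x ≈ −0.050. The cell is upright in the tool, with its window 30 mm above the reported TCP. A small correction follows.

Run:
```python
from h import *
go([.5255,.280,.162],pose(np.deg2rad(15.5)))
```

```text
rot deg [-0.01 -0.11 -0.04] | lin in old frame [-0.0004 -0.0019  0.0057] | in new frame [-0.0004 -0.0019  0.0057]
```

Request:
jog_arm --steps '[{"delta_rot":[0,0,0],"linear":[0,-0.002,0.006],"grip":0.005},{"delta_rot":[0,0,0],"linear":[0,0,0],"grip":0.005},{"delta_rot":[0,0,0],"linear":[0,0,0],"grip":0.005},{"delta_rot":[0,0,0],"linear":[0,0,0],"grip":0.005},{"delta_rot":[0,0,0],"linear":[0,0,0],"grip":0.005}]'

```text
t: 14.35
tool_pos: [0.5259, 0.2804, 0.1604]
tool_rot: [-3.113, -0.423, -0.0]
contact_force: [0.8, -0.9, -0.8]
opening: 0.0117
grip_force: 27.5
```

```bash
python3 lens.py | head -4
python3 - <<'E'
from h import *
d=np.load("pics/w10.npy");o=ctrl.get_obs();c=cam("wrist",o)
P=cloud(c,d);Rt=Ro.from_rotvec(o["tool_rot"]).as_matrix();T=(P-o["tool_pos"])@Rt
m=(abs(T[...,1])<.004)&(T[...,2]<-.063)&(T[...,2]>-.07)&(abs(T[...,0])<.007)
print("top z",np.median(T[m],0),"window world",np.array(o["tool_pos"])-Rt[:,2]*.030)
f=(abs(T[...,1])<.005)&(T[...,2]<-.025)&(T[...,2]>-.058)&(abs(T[...,0]-.006)<.004)
A=T[f];w=np.linalg.lstsq(np.c_[A[:,1:],np.ones(len(A))],A[:,0],rcond=None)[0];print("face slopes deg",np.rad2deg(w[:2]),w[2],len(A))
# drawer from top view, reported only as shift of front
t,dt,ct=snap("top","t11");Q=cloud(ct,dt);y=np.deg2rad(7.2);X=np.array([np.cos(y),np.sin(y)]);Y=np.array([-X[1],X[0]])
S=np.dstack([(Q[...,:2]-[.6443,-.3144])@X,(Q[...,:2]-[.6443,-.3144])@Y,Q[...,2]])
k=(abs(S[...,1]-.052)<.05)&(S[...,0]<-.12)&(S[...,0]>-.23)&(S[...,2]>.075)&(S[...,2]<.1);print("drawer front top x",np.percentile(S[k][:,0],[5,50,95]),k.sum())
E
```

```text
[0.52588889 0.28037402 0.16041655] 27.536336928606033 [-0.88108625 -0.24461486 -0.48572857]
5117
-0.055 173 y -0.0098 0.0109 ztop 0.2016
-0.05 1847 y -0.0167 0.0187 ztop 0.2099
top z [ 0.00159217 -0.0001186  -0.06611708] window world [0.52588457 0.28037243 0.19041655]
face slopes deg [ 0.30834848 -0.11296232] 0.005613236926649098 578
drawer front top x [-0.18395065 -0.18033477 -0.1767832 ] 49
```

```bash
python3 -c "
from station import ctrl
print(ctrl.finish_job())"
```

```text
the job is handed in; nothing more can be done
None
```

I handed the job in with the stoppered cell held upright by its frosted sides. By my measurements its window is about 2 mm from the focus point, the drawer is out at its stop, and the open cell was in its well when last seen just after the lift; no verdict was returned.

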